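# Open the safety-capped thinner tin in the gilding studio

### The job

Open the thinner tin with the red push-and-turn safety cap: press the cap down, keep it down while you twist it anticlockwise until it is free, and lift it off without forcing it. Finish while still holding the cap in the gripper, level and still, straight above the tin's mouth with about 5 cm of clear air between them; do not let go or set it down. Leave the blue-capped tin and the other things on the bench alone.

Things in the scene. Friction and masses are not known exactly. Their poses are not given: they have to be found in the camera images.
- red_cap: Red ribbed round safety cap of the thinner tin, loose part, 52 mm diameter, 40 mm tall, 30 to 55 g, white arrow on its flat top (z = +40 mm). Origin: centre of its lower rim, z up. Grip it across its diameter, best 8 to 20 mm below its top; any yaw will do. Locked at the start with its origin 11 mm BELOW point tin_mouth: it neither lifts nor turns more than some 10 degrees until pressed down.
- cap_top (a point): Centre of the red cap's flat top, turning with the cap. Press straight down at least 4 mm (5 to 6 is good, solid stop at 7) and hold it there to turn it anticlockwise seen from above (+z rotation). Free to lift when turned 48 to 80 degrees (65 is best; hard stop near 85). Past 40 degrees it need not be held down. Lift straight up; clear of the neck after 11 mm.
- liner (a joint): Spring-loaded white liner (26 mm disc) in the tin's mouth that pushes the cap up, 0.8 N/mm. m, up is positive: 0 with the cap locked (about 6 N), -0.0055 with the cap pressed down 5.5 mm (10 to 11 N), +0.002 when the cap is free or off.
- tin_mouth (a point): Centre of the top of the thinner tin's neck (steel, 32 mm diameter), 167 mm above the table, hidden in the red cap at the start. Axes as body thinner_tin. The seated cap's lower rim is 18 mm above the tin's shoulder, so fingers may reach below the rim.
- thinner_tin: White rectangular tin with a red band, 104 x 60 mm, shoulder at 130 mm height, held fast in a dark steel spill stand (124 x 78 x 12 mm) fixed to the table: it cannot move. Origin: centre of the stand's underside, z up, x along its 124 mm side. The neck rises on its centre line; cap top at 196 mm. Neck and cap together stand at most 120 N before they are damaged.
- varnish_tin: The other tin: same tin, stand and cap size, but with a blue band and blue cap (top at 196 mm), also fixed. To be left untouched. Origin: centre of the stand's underside, z up.
- pigment_jar: Loose small amber glass jar with black lid, 42 mm diameter, 55 mm tall, standing between the tins; leave alone. Origin: centre of its underside.
- size_bowl: Loose white ceramic bowl, 84 mm diameter, 40 mm tall, at the robot's left; leave alone. Origin: centre of its underside.
- bole_block: Loose reddish clay block, 50 x 35 x 25 mm, between the tins, beyond the jar; leave alone. Origin: centre of its underside.
- gilded_rod: Loose gold-coloured rod, 18 mm diameter, 150 mm long (along its y), lying on the 20 mm high tan cushion beyond the tins; leave alone. Origin: under its middle.
- burnisher: Loose dark wooden burnishing tool, 12 mm thick, about 158 mm long (along its y), lying on the same cushion; leave alone. Origin: underside of the handle's middle.
- tongs: Loose brown bamboo tongs, 210 mm long (along its y), 7 mm high, lying on the table at the robot's right; leave alone. Origin: underside of the middle.
Things that resemble listed ones, but are neither listed nor needed, are in the scene too. What is shaped like the red_cap but green is not meant.

How it is judged (in metres and radians):
On the way, in this order (a step that is already met when the one before it is completed fails the run):
1. the red cap is pressed down on its neck (at least 3.5 mm) (z of red_cap in the frame of tin_mouth below -0.0145 m and contact force between the fingers and red_cap above 1 N), for 0.1 s.
2. the red cap is twisted free (over 43 degrees) while still on the neck (angle between the x axis of red_cap and the x axis of thinner_tin, either way round above 0.75 rad and z of red_cap in the frame of tin_mouth below 0 m), for 0.05 s.
At the end, for the whole second after the job is handed in: The gripper still holds the red cap (finger force over 1 N) with its lower rim 20 to 100 mm above the tin's mouth, its centre within 25 mm of straight above it, tilted under 0.2 rad, moving under 20 mm/s and not touching the tin (z of red_cap in the frame of tin_mouth between 0.02 and 0.1 m and horizontal distance between red_cap and tin_mouth below 0.025 m and angle between red_cap's own z axis and vertical below 0.2 rad and contact force between the fingers and red_cap above 1 N and contact force between red_cap and thinner_tin below 0.1 N and linear speed of red_cap below 0.02 m/s); the arm keeps its last pose, push and grip.
It fails at once if the cap or neck is forced (over 120 N) (contact force between red_cap and thinner_tin above 120 N).
It fails at once if the blue-capped tin is touched by the robot (over 2 N) (contact force between any of the arm, the fingers and varnish_tin above 2 N).
It fails at once if a loose thing on the bench is shoved or knocked more than 30 mm (distance of any of pigment_jar, size_bowl, bole_block, gilded_rod, burnisher, tongs from where it was at the start of the episode above 0.03 m).
It also fails if it takes over 38 s, if anything falls off the work surface, if the arm or the gripper's body presses on something with over 40 N, if the wrist force passes 120 N, or if a joint passes its speed limit or range.

### The arm

A 6-joint arm with a two-finger parallel gripper is mounted at the origin on the work surface. World frame = base frame: x ahead of the robot, y to its left, z up, the work surface at z = 0. Lengths are in mm, angles in rad, forces in N, time in s.
With the tool pointing down it reaches from about 300 to 775 mm from the base axis. Payload 14.6 kg.
Tool frame: the origin (TCP) lies between the finger pads; the fingertips stand manip.finger_overhang ahead of it and the grasp point (between the pads) lies 2 mm behind it (manip.finger_overhang is the distance from the TCP to the fingertips, in mm); z points along the fingers, y is the direction in which the jaws open and shut (so a half turn about z gives the same grasp; the last joint's range is limited). The gripper opens to 94 mm and grips with 3 to 60 N. Pads are 16 mm wide; open, the fingers measure 119 mm over their backs; the gripper's body (75 mm by 177 mm) begins 78 mm behind the grasp point.
Start: joints at [-1.189, 0.3, 1.521, -0, 1.321, -0.067], TCP at [238.629, -495.526, 222.446] pointing down, gripper open.
Joint ranges: [-3.03, 3.03], [-0.79, 2.21], [0.23, 2.52], [-1.04, 4.18], [0, 3.07], [-2.55, 2.55]. Speed limits (rad/s): [2.22, 2.22, 2.57, 3.14, 3.14, 3.14].

### API

Orientations are given as [roll, pitch, yaw] about the fixed x, y, z axes, in that order (R = Rz(yaw) Ry(pitch) Rx(roll)).
In Python, from cell import manip gives the robot as it stands.
- The arm moves only by the tool drive_tool, never from a script. Its argument "steps" is a list of rows, each an object with "delta_pos": the shift along the world's x, y, z in mm, a list of three; "yaw": the turn about the world's z in rad; "hand": the finger opening in mm, from 0 to 94. A call has 1 to 5 rows; each row shifts and turns the commanded pose from where the row before left it; what a row does not reach is not made up. A row lasts 1/12 s, in which the tool goes at most 41.7 mm and 7.16 degrees, less where a joint would pass 70% of its speed; a pose out of reach is approached as far as the arm can. A call is refused whole if a number of a shift passes 41.7 or a number of a turn 0.125, either way. A call with a gripper value outside its range is refused whole. The fingers move at their own pace and stop on an object; "squeeze" is the grip in N (left out, the last holds). Time passes only in rows, so rows that do not move let the fingers close. It gives the time, the measured TCP pose, the force and the opening at its end, in the units of the state.
- manip.read_state(): the state, without advancing time (a new reading comes with each control period).
- manip.camera(name): name is "scene" or "top"; returns a dict with "frame" (420x560x3 uint8, red, green, blue), "range_z" (420x560 float32, mm along the optical axis (not along the pixel's ray), 0 where there is no reading), "intrinsics" (3x3 intrinsics, pixels), "position" and "attitude" of the camera in the world. Camera axes: x right, y down, z forward; pixel columns grow to the right and rows downward; lengths in mm; the calibration is good to about 2 mm. A picture is of the moment at which its call begins.
- manip.sign_off(): hands the job in, once; it reports no verdict.
The state is a dict: "clock": time; "joints": joint angles; "qd": joint speeds; "effort": joint torques, N m; "eef_pos": TCP position; "eef_rot": TCP orientation; "wrist_force": force on the tool from outside, world axes, zero at the start; "moment": the same for the moment, N m; "finger_gap": finger opening in mm.
Only numpy, scipy, OpenCV 4.12 (cv2) and the standard library are available. Lean on these libraries where they do the work, as an engineer would, in place of code of your own. Each camera call takes 0.05 s, during which the arm holds its last target.

## Working session

There is one attempt and no reset: what is moved stays moved. The work goes in short steps, Python scripts to look and compute and a tool call to move; the robot and the scene stay as the last step left them, time stands still between calls to the robot, and variables do not carry over. Pictures are saved under pics/ and viewed, and the job is handed in when it is done.

Besides the shell and the picture viewer there is one more tool, called after "Emit:" as name(argument=value, ...), one argument or row to a line, values as JSON. drive_tool: Moves the arm, as the interface text tells. Its arguments: {"type":"object","properties":{"steps":{"type":"array"},"squeeze":{"type":"number"}},"required":["steps"]}

```bash
mkdir -p pics; cat > h.py <<'E'
from cell import manip
import numpy as np, cv2
def shot(n,f,crop=None,s=1):
    c=manip.camera(n); im=c['frame'][:,:,::-1]
    np.savez('pics/%s.npz'%f,**{k:np.array(v) for k,v in c.items()})
    if crop: x0,y0,x1,y1=crop; im=im[y0:y1,x0:x1]
    cv2.imwrite('pics/%s.png'%f,cv2.resize(im,None,fx=s,fy=s,interpolation=cv2.INTER_CUBIC)); return c
E
python3 - <<'E'
from h import *
print(manip.read_state(), manip.finger_overhang)
for n in('scene','top'):
    c=shot(n,n+'0',s=1.4); print(n,c['intrinsics'],c['position'],c['attitude'])
E
```

```text
{'clock': 0.0, 'joints': array([-1.18859492e+00,  3.00435651e-01,  1.52155521e+00, -1.38527054e-05,
        1.32070000e+00, -6.66447380e-02]), 'qd': array([ 0.0008935 ,  0.00064342, -0.0006093 , -0.00027581,  0.00025843,
       -0.00121251]), 'effort': array([ 1.30960820e-03, -5.31807625e+01, -3.52742636e+01,  7.08904839e-02,
        2.43537506e-02, -1.24676853e-04]), 'eef_pos': array([ 238.5443475 , -495.31808154,  221.91670784]), 'eef_rot': array([-3.14049599e+00, -5.97476388e-05,  4.48849552e-01]), 'wrist_force': array([-0.30474845,  0.4133308 , -0.22938456]), 'moment': array([-0.0033752 ,  0.07554429,  0.06314311]), 'finger_gap': 93.9086025723469} 17.0
scene [[440.39754697   0.         282.35806457]
 [  0.         440.39754697 213.31331293]
 [  0.           0.           1.        ]] [ 984.42781158 -565.24128081  995.11408263] [-2.46558709 -0.00553684  0.66164291]
top [[402.41129213   0.         275.85570852]
 [  0.         402.41129213 208.40659155]
 [  0.           0.           1.        ]] [ 497.07535954   14.09788771 1060.83995717] [-3.08017027 -0.01682275 -1.59418591]
```

View pics/top0.png

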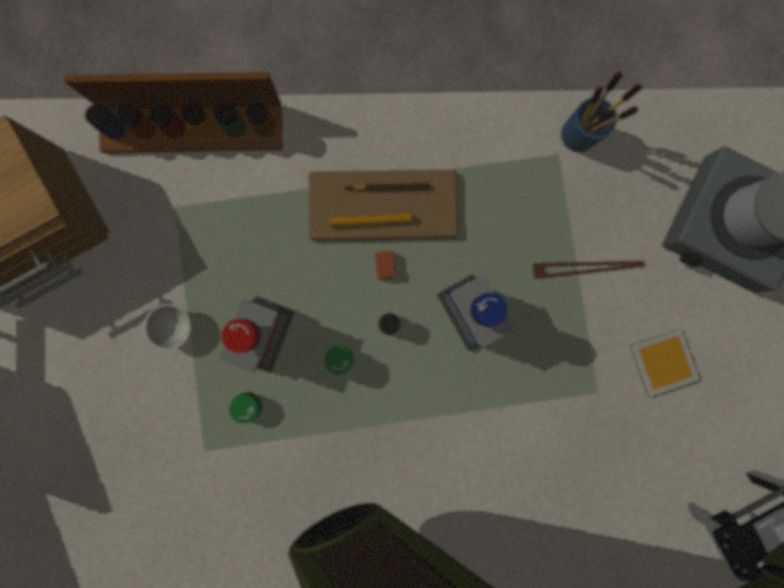

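View pics/scene0.png

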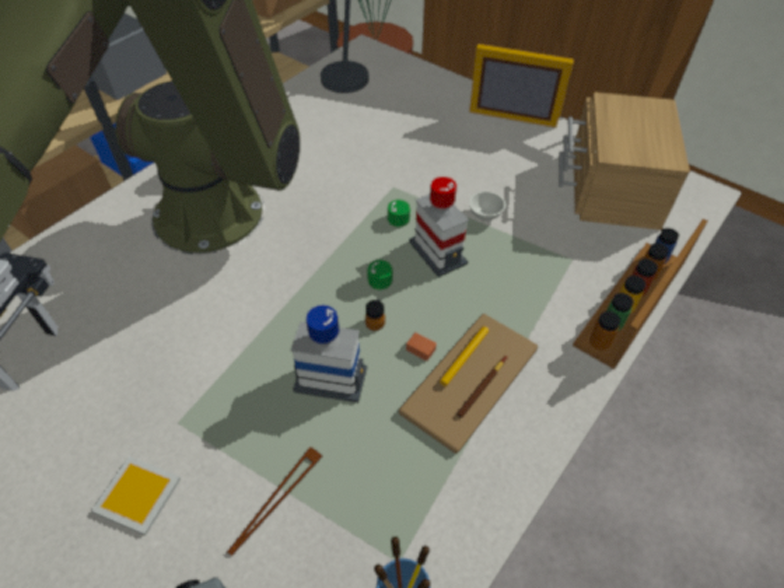

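The top view shows the red cap at about (239,335) in the 1.4x picture. The blue cap is at (489,309), the jar at (389,323), the bowl at (168,326), two green decoy caps at (338,359) and (245,408), and a tall wooden cabinet at the far left. Next I'll measure them.

```bash
cat >> h.py <<'E'
from scipy.spatial.transform import Rotation as R
def cloud(c):
    d=c['range_z'];K=c['intrinsics'];v,u=np.mgrid[:d.shape[0],:d.shape[1]]
    P=np.stack([(u-K[0,2])/K[0,0]*d,(v-K[1,2])/K[1,1]*d,d],-1)
    W=P@R.from_euler('xyz',c['attitude']).as_matrix().T+c['position']
    W[d==0]=np.nan; return W
E
python3 - <<'E'
from h import *
for n,box in(('top',(150,215,195,260)),('scene',(300,120,335,155))):
    c=np.load('pics/%s0.npz'%n);W=cloud(c);f=c['frame'].astype(int)
    m=np.zeros(f.shape[:2],bool);x0,y0,x1,y1=box
    m[y0:y1,x0:x1]=True
    r=m&(f[...,0]>1.8*f[...,1]+15)&(f[...,0]>1.8*f[...,2])
    z=np.nanmedian(np.sort(W[r][:,2])[-r.sum()//3:]) ; 
    t=m&(abs(W[...,2]-196)<6)
    print(n,r.sum(),t.sum(),z,'top centre',np.nanmean(W[t],0),'minmax',np.nanmin(W[t],0),np.nanmax(W[t],0))
    if t.sum():
        p=W[t][:,:2].astype(np.float32); print(cv2.minEnclosingCircle(p))
    # overall scene heights, table
c=np.load('pics/top0.npz');W=cloud(c)
for nm,(u,v) in dict(table=(250,230),jar=(278,230),bowl=(120,233),cab=(20,140),cab2=(70,165),green1=(242,256),green2=(175,291),blue=(349,221),cabedge=(40,190)).items():
    print(nm,np.round(np.nanmedian(W[v-2:v+3,u-2:u+3].reshape(-1,3),axis=0)))
# tin/stand layout: stand corners
m=(W[...,2]>100)&(W[...,2]<145)
m2=np.zeros_like(m);m2[205:270,150:210]=True
p=W[m&m2][:,:2].astype(np.float32);print(cv2.minAreaRect(p))
im=c['frame'][190:320,90:300,::-1];cv2.imwrite('pics/crop0.png',cv2.resize(np.clip(im*1.8,0,255).astype(np.uint8),None,fx=3.8,fy=3.8,interpolation=cv2.INTER_CUBIC))
E
```

```text
top 391 478 197.95659335119979 top centre [488.58567091 226.55354333 196.37965125] minmax [463.86009461 201.31008827 190.01213215] [513.20225592 251.66390949 200.99077471]
((488.2298278808594, 227.00216674804688), 26.2735538482666)
scene 308 210 195.5612965912502 top centre [492.67251042 225.38673273 194.77119387] minmax [465.81705696 200.41611733 190.16408655] [517.33503818 252.31781779 199.60811296]
((491.9265441894531, 226.8333282470703), 27.25920867919922)
table [506.  64.   1.]
jar [504.  -8.  56.]
bowl [507. 402.   5.]
cab [716. 562. 170.]
cab2 [681. 514.  42.]
green1 [441.  84.  40.]
green2 [358. 253.  40.]
blue [ 519. -159.  196.]
cabedge [613. 562.  92.]
((488.30255126953125, 227.42408752441406), (62.3574333190918, 106.35319519042969), 67.95957946777344)
```

View pics/crop0.png

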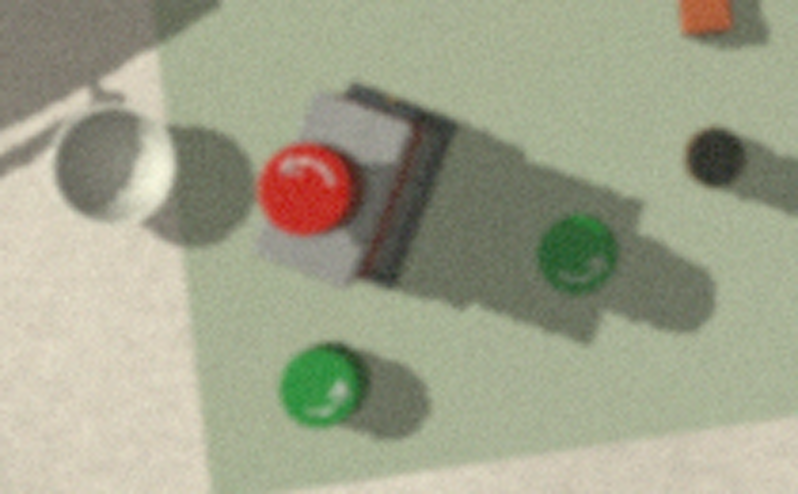

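The crop shows the red cap's white arrow and the tin's long axis at roughly -22°. I put the cap centre at about (490, 227). Before moving I'll check the tall items near the path.

```bash
python3 - <<'E'
from h import *
c=np.load('pics/scene0.npz');W=cloud(c)
for nm,(u,v) in dict(frameT=(375,36),frameB=(370,83),cabtop=(455,100),pole=(248,20),foot=(246,55),handle=(408,110)).items():
    print(nm,np.round(np.nanmedian(W[v-1:v+2,u-1:u+2].reshape(-1,3),axis=0)))
m=(W[...,2]>200)&(W[...,0]>150)&(W[...,0]<800)&(W[...,1]>-480)&(W[...,1]<480)
v,u=np.nonzero(m);print(m.sum());
if m.sum(): print(np.c_[u,v][::max(1,len(u)//12)],np.round(W[m][::max(1,len(u)//12)]))
E
```

```text
frameT [ 102. 1320. -142.]
frameB [379. 757.  17.]
cabtop [723. 634. 170.]
pole [-111.  638.  148.]
foot [-106.  606.   18.]
handle [579. 663.  42.]
18746
[[ 24   0]
 [135   9]
 [ 38  19]
 [143  28]
 [115  38]
 [163  48]
 [148  59]
 [ 24  71]
 [159  83]
 [ 13  97]
 [207 112]
 [  8 152]
 [ 39 239]] [[ 151. -231.  624.]
 [ 270.  -92.  591.]
 [ 192. -238.  606.]
 [ 260.  -78.  544.]
 [ 183. -100.  505.]
 [ 266.  -47.  489.]
 [ 231.  -66.  459.]
 [ 228. -312.  555.]
 [ 221.  -47.  383.]
 [ 242. -354.  532.]
 [ 217.   86.  215.]
 [ 265. -413.  462.]
 [ 225. -449.  206.]]
```

Emit:
drive_tool(
  steps=[
    {"delta_pos": [0,0,30],"yaw": 0,"hand": 80},
    {"delta_pos": [0,0,40],"yaw": 0,"hand": 80},
    {"delta_pos": [10,25,20],"yaw": 0,"hand": 80},
    {"delta_pos": [12,35,0],"yaw": 0,"hand": 80},
    {"delta_pos": [12,36,0],"yaw": 0,"hand": 80},
  ],
)

```text
clock: 0.52
eef_pos: [272.7, -398.8, 313.0]
eef_rot: [3.14, -0.0, 0.447]
wrist_force: [0.0, -0.3, -0.2]
finger_gap: 79.9
```

Emit:
drive_tool(
  steps=[
    {"delta_pos": [12,36,0],"yaw": 0,"hand": 80},
    {"delta_pos": [12,36,0],"yaw": 0,"hand": 80},
    {"delta_pos": [12,36,0],"yaw": 0,"hand": 80},
    {"delta_pos": [12,36,0],"yaw": 0,"hand": 80},
    {"delta_pos": [12,36,0],"yaw": 0,"hand": 80},
  ],
)

```text
clock: 0.93
eef_pos: [332.6, -217.7, 312.3]
eef_rot: [-3.141, 0.0, 0.448]
wrist_force: [0.7, -0.1, 0.6]
finger_gap: 79.9
```

Emit:
drive_tool(
  steps=[
    {"delta_pos": [12,36,0],"yaw": 0,"hand": 80},
    {"delta_pos": [12,36,0],"yaw": 0,"hand": 80},
    {"delta_pos": [12,36,0],"yaw": 0,"hand": 80},
    {"delta_pos": [12,36,0],"yaw": 0,"hand": 80},
    {"delta_pos": [12,36,0],"yaw": 0,"hand": 80},
  ],
)

```text
clock: 1.35
eef_pos: [392.6, -37.6, 312.5]
eef_rot: [3.141, -0.0, 0.449]
wrist_force: [0.3, -0.9, 0.7]
finger_gap: 79.9
```

Emit:
drive_tool(
  steps=[
    {"delta_pos": [12,36,0],"yaw": 0,"hand": 80},
    {"delta_pos": [12,36,0],"yaw": 0,"hand": 80},
    {"delta_pos": [12,36,0],"yaw": 0,"hand": 80},
    {"delta_pos": [12,36,0],"yaw": 0,"hand": 80},
    {"delta_pos": [12,36,0],"yaw": 0,"hand": 80},
  ],
)

```text
clock: 1.77
eef_pos: [452.7, 142.6, 312.3]
eef_rot: [-3.142, 0.0, 0.449]
wrist_force: [0.4, -0.8, -0.1]
finger_gap: 80.2
```

Emit:
drive_tool(
  steps=[
    {"delta_pos": [13,30,0],"yaw": 0,"hand": 80},
    {"delta_pos": [13,30,0],"yaw": 0,"hand": 80},
    {"delta_pos": [11.3,24.4,-20],"yaw": 0,"hand": 80},
    {"delta_pos": [0,0,-30],"yaw": 0,"hand": 80},
    {"delta_pos": [0,0,0],"yaw": 0,"hand": 80},
  ],
)

```text
clock: 2.18
eef_pos: [488.4, 225.3, 256.7]
eef_rot: [-3.141, 0.009, 0.451]
wrist_force: [0.9, -0.6, -1.7]
finger_gap: 79.9
```

```bash
python3 - <<'E'
from h import *
print(manip.read_state()['eef_pos'])
c=shot('top','top1',(110,180,260,290),5); shot('scene','scene1',(240,60,390,210),4)
E
```

```text
[488.35899934 225.29226337 256.6969673 ]
```

View pics/scene1.png

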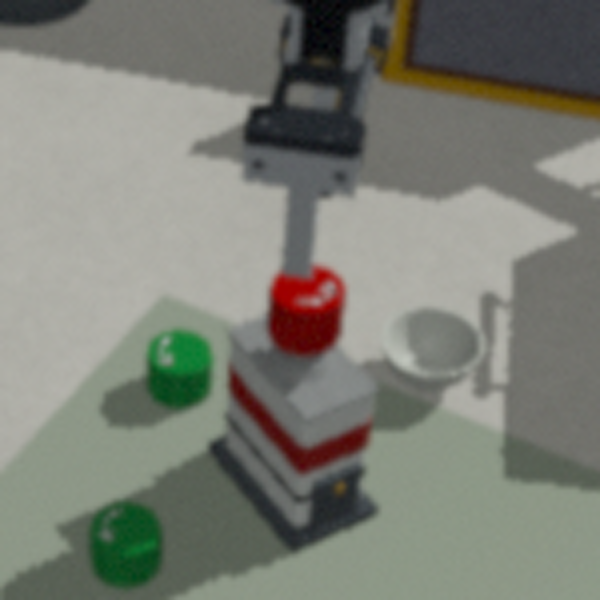

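View pics/top1.png

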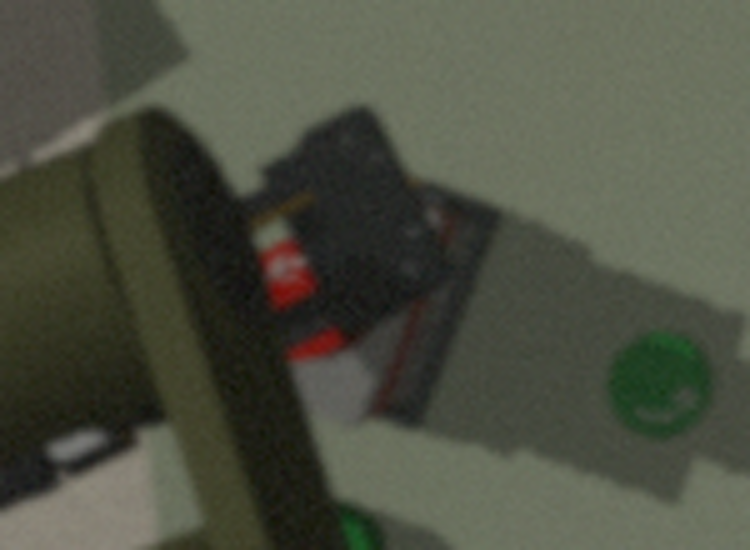

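The scene crop shows the near finger, at column 298, slightly left of the cap centre at 307. That is roughly what the 6° angle between the jaw line and the view would give. I'll settle the arm, then check it numerically with a projection.

Emit:
drive_tool(
  steps=[
    {"delta_pos": [0,0,-10],"yaw": 0,"hand": 80},
    {"delta_pos": [0,0,0],"yaw": 0,"hand": 80},
  ],
)

```text
clock: 2.45
eef_pos: [489.9, 224.3, 252.5]
eef_rot: [3.142, -0.001, 0.448]
wrist_force: [0.2, 0.5, 1.2]
finger_gap: 80.0
```

```bash
python3 - <<'E'
from h import *
c=shot('scene','scene2',(285,70,345,160),6); s=manip.read_state();print(s['eef_pos'],s['eef_rot'],s['qd'].round(3))
T=R.from_euler('xyz',s['eef_rot']).as_matrix();Rc=R.from_euler('xyz',c['attitude']).as_matrix();K=c['intrinsics']
def pr(p):
    q=Rc.T@(np.array(p)-c['position']);return (K@q/q[2])[:2]
for sg in(40,-40): 
    for dx in(-8,8): print(sg,dx,(pr(s['eef_pos']+T@[dx,sg,17])-[285,70])*6)
for p in((490,227,196),(490,227,156)): print((pr(p)-[285,70])*6)
f=c['frame'].astype(int);r=(f[...,0]>1.8*f[...,1]+15)&(f[...,0]>1.8*f[...,2]);r[:120]=0;r[155:]=0
for v in range(125,148,3):
    u=np.nonzero(r[v,300:335])[0]+300
    if len(u): print(v,(u.min()-285)*6,(u.max()+1-285)*6)
E
```

```text
[489.9482039  224.35472171 252.98244252] [ 3.14153640e+00 -6.61081181e-04  4.48030508e-01] [ 0.003 -0.004 -0.018 -0.001  0.012  0.001]
40 -8 [155.50389802 357.2592445 ]
40 8 [191.83585725 362.5606161 ]
-40 -8 [185.90236904 243.43045046]
-40 8 [220.79834725 248.31828768]
[186.43183878 368.09640172]
[180.85240515 434.00742165]
128 204 228
131 138 246
134 138 246
137 138 240
140 138 240
143 138 234
146 150 222
```

View pics/scene2.png

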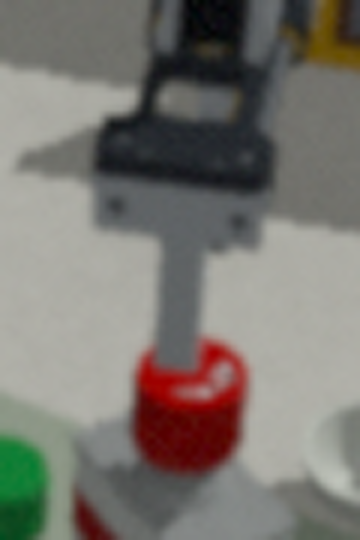

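Finger and cap show the same camera offset, so (490, 227) holds across the pads. I'll shift y by +2.6 mm and go down to TCP z of about 180.

Emit:
drive_tool(
  steps=[
    {"delta_pos": [0.3,2.7,-18],"yaw": 0,"hand": 80},
    {"delta_pos": [0,0,-20],"yaw": 0,"hand": 80},
    {"delta_pos": [0,0,-20],"yaw": 0,"hand": 75},
    {"delta_pos": [0,0,-15],"yaw": 0,"hand": 70},
    {"delta_pos": [0,0,0],"yaw": 0,"hand": 66},
  ],
)

```text
clock: 2.92
eef_pos: [489.5, 226.9, 177.6]
eef_rot: [-3.141, 0.003, 0.448]
wrist_force: [0.1, -1.3, 0.0]
finger_gap: 67.1
```

Emit:
drive_tool(
  steps=[
    {"delta_pos": [0,0,0],"yaw": 0,"hand": 60},
    {"delta_pos": [0,0,0],"yaw": 0,"hand": 58},
  ],
)

```text
clock: 3.08
eef_pos: [490.8, 227.6, 181.1]
eef_rot: [3.141, -0.002, 0.449]
wrist_force: [0.7, -0.7, -0.8]
finger_gap: 59.1
```

Now I'll close in small increments and watch the side force.

Emit:
drive_tool(
  steps=[
    {"delta_pos": [0,0,0],"yaw": 0,"hand": 56},
    {"delta_pos": [0,0,0],"yaw": 0,"hand": 54},
    {"delta_pos": [0,0,0],"yaw": 0,"hand": 53},
  ],
  squeeze=10,
)

```text
clock: 3.33
eef_pos: [490.4, 228.0, 180.4]
eef_rot: [-3.141, -0.002, 0.449]
wrist_force: [-1.8, 3.4, 2.7]
finger_gap: 53.4
```

Emit:
drive_tool(
  steps=[
    {"delta_pos": [0,0,0],"yaw": 0,"hand": 50},
    {"delta_pos": [0,0,0],"yaw": 0,"hand": 45},
    {"delta_pos": [0,0,0],"yaw": 0,"hand": 45},
  ],
)

```text
clock: 3.58
eef_pos: [490.4, 227.9, 180.1]
eef_rot: [-3.141, -0.001, 0.449]
wrist_force: [-1.5, 3.4, 4.9]
finger_gap: 51.9
```

Emit:
drive_tool(
  steps=[
    {"delta_pos": [-0.2,0.5,0],"yaw": 0,"hand": 40},
    {"delta_pos": [0,0,0],"yaw": 0,"hand": 40},
    {"delta_pos": [0,0,0],"yaw": 0,"hand": 40},
  ],
  squeeze=45,
)

```text
clock: 3.83
eef_pos: [490.4, 228.0, 180.1]
eef_rot: [3.141, -0.001, 0.449]
wrist_force: [0.3, -0.9, 5.2]
finger_gap: 51.3
```

Emit:
drive_tool(
  steps=[
    {"delta_pos": [0,0,-1.5],"yaw": 0,"hand": 40},
    {"delta_pos": [0,0,-1.5],"yaw": 0,"hand": 40},
    {"delta_pos": [0,0,-1],"yaw": 0,"hand": 40},
    {"delta_pos": [0,0,0],"yaw": 0,"hand": 40},
  ],
)

```text
clock: 4.17
eef_pos: [490.5, 228.0, 176.2]
eef_rot: [3.141, -0.001, 0.449]
wrist_force: [-1.1, -1.2, 8.1]
finger_gap: 51.5
```

Emit:
drive_tool(
  steps=[
    {"delta_pos": [0,0,-1],"yaw": 0,"hand": 40},
    {"delta_pos": [0,0,-0.6],"yaw": 0,"hand": 40},
    {"delta_pos": [0,0,0],"yaw": 0,"hand": 40},
    {"delta_pos": [0,0,0],"yaw": 0,"hand": 40},
  ],
)

```text
clock: 4.5
eef_pos: [490.5, 227.9, 174.9]
eef_rot: [3.141, -0.002, 0.449]
wrist_force: [-2.1, -1.8, 8.6]
finger_gap: 51.1
```

```bash
python3 - <<'E'
from h import *
c=shot('scene','scene3',(285,70,345,160),6); s=manip.read_state();print(s['eef_pos'],s['wrist_force'],s['moment'],s['finger_gap'])
E
```

```text
[490.44830653 227.9498754  174.92209272] [-2.16150973 -1.64088465 10.40814928] [-0.22302026  0.41471553 -0.02930678] 51.30886630342264
```

View pics/scene3.png

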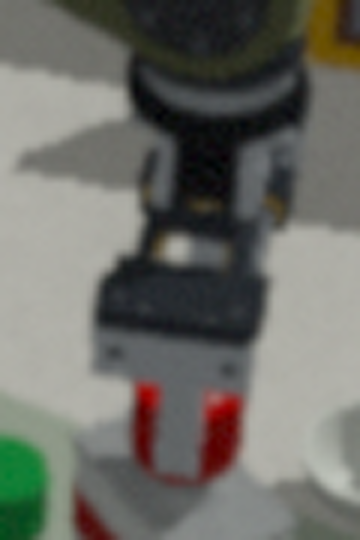

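The pads sit around the cap and the upward force of about 10 N matches roughly 5 mm of press. I'll start twisting, gently at first.

Emit:
drive_tool(
  steps=[
    {"delta_pos": [0,0,0],"yaw": 0.06,"hand": 40},
    {"delta_pos": [0,0,0],"yaw": 0.08,"hand": 40},
    {"delta_pos": [0,0,0],"yaw": 0.08,"hand": 40},
    {"delta_pos": [0,0,0],"yaw": 0.08,"hand": 40},
  ],
)

```text
clock: 4.88
eef_pos: [490.8, 228.2, 175.1]
eef_rot: [3.14, -0.002, 0.753]
wrist_force: [-0.2, 1.0, 8.9]
finger_gap: 51.3
```

```bash
python3 - <<'E'
from h import *
s=manip.read_state();print(s['eef_pos'],s['eef_rot'],s['wrist_force'],s['moment'],s['finger_gap'])
E
```

```text
[490.75330245 228.2327     175.12458502] [ 3.14035361e+00 -2.43820863e-03  7.52700498e-01] [-0.23185346  1.04834217  8.88931225] [ 2.10226041e-01 -3.99744180e-02 -1.12054953e-04] 51.271582358456584
```

It has turned 17° with almost no torque, so the lug has cleared. I'll continue to about 65°.

Emit:
drive_tool(
  steps=[
    {"delta_pos": [0,0,0],"yaw": 0.08,"hand": 40},
    {"delta_pos": [0,0,0],"yaw": 0.08,"hand": 40},
    {"delta_pos": [0,0,0],"yaw": 0.08,"hand": 40},
    {"delta_pos": [0,0,0],"yaw": 0.08,"hand": 40},
    {"delta_pos": [0,0,0],"yaw": 0.08,"hand": 40},
  ],
)

```text
clock: 5.3
eef_pos: [490.8, 228.2, 175.1]
eef_rot: [3.139, -0.002, 1.153]
wrist_force: [0.7, 0.9, 9.9]
finger_gap: 51.2
```

Emit:
drive_tool(
  steps=[
    {"delta_pos": [0,0,0],"yaw": 0.08,"hand": 40},
    {"delta_pos": [0,0,0],"yaw": 0.08,"hand": 40},
    {"delta_pos": [0,0,0],"yaw": 0.08,"hand": 40},
    {"delta_pos": [0,0,0],"yaw": 0.08,"hand": 40},
    {"delta_pos": [0,0,0],"yaw": 0.08,"hand": 40},
  ],
)

```text
clock: 5.72
eef_pos: [490.8, 228.2, 175.1]
eef_rot: [3.139, -0.001, 1.553]
wrist_force: [-0.1, 0.7, 8.7]
finger_gap: 51.4
```

Emit:
drive_tool(
  steps=[
    {"delta_pos": [0,0,0],"yaw": 0.03,"hand": 40},
    {"delta_pos": [0,0,0],"yaw": 0,"hand": 40},
    {"delta_pos": [0,0,0],"yaw": 0,"hand": 40},
  ],
)

```text
clock: 5.97
eef_pos: [490.8, 228.2, 175.1]
eef_rot: [3.139, -0.001, 1.579]
wrist_force: [0.3, 0.8, 9.4]
finger_gap: 51.3
```

```bash
python3 - <<'E'
from h import *
c=shot('scene','scene4',(285,70,345,160),6); s=manip.read_state();print(s['eef_pos'],s['eef_rot'],s['wrist_force'],s['moment'],s['finger_gap'])
shot('top','top4',(110,180,260,290),5)
E
```

```text
[490.75699875 228.19507462 175.14814012] [ 3.13894950e+00 -6.43087354e-04  1.57889341e+00] [0.54942082 0.65415782 9.89835808] [ 0.01620749 -0.02838652  0.04769872] 51.26109509840415
```

View pics/scene4.png

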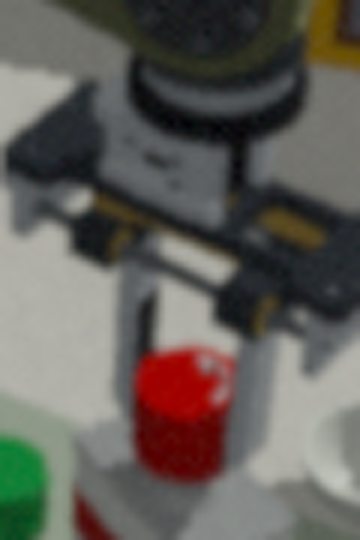

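The arrow, now near (210,370), has turned with the gripper, so the cap followed. I'll lift gently and watch the force.

Emit:
drive_tool(
  steps=[
    {"delta_pos": [0,0,2],"yaw": 0,"hand": 40},
    {"delta_pos": [0,0,2],"yaw": 0,"hand": 40},
    {"delta_pos": [0,0,2],"yaw": 0,"hand": 40},
    {"delta_pos": [0,0,1],"yaw": 0,"hand": 40},
  ],
)

```text
clock: 6.4
eef_pos: [490.7, 228.1, 181.8]
eef_rot: [3.139, -0.0, 1.579]
wrist_force: [1.7, 1.1, 4.2]
finger_gap: 51.2
```

Emit:
drive_tool(
  steps=[
    {"delta_pos": [0,0,2],"yaw": 0,"hand": 40},
    {"delta_pos": [0,0,2],"yaw": 0,"hand": 40},
  ],
)

```text
clock: 6.57
eef_pos: [489.8, 227.9, 184.7]
eef_rot: [-3.141, 0.0, 1.579]
wrist_force: [0.1, 0.6, -1.3]
finger_gap: 51.4
```

The cap is free: force is about -1 N, its weight only. I'll lift on to a rim height of about 50 mm above the mouth, TCP z of about 241.

Emit:
drive_tool(
  steps=[
    {"delta_pos": [0,0,4],"yaw": 0,"hand": 40},
    {"delta_pos": [0,0,6],"yaw": 0,"hand": 40},
    {"delta_pos": [0,0,10],"yaw": 0,"hand": 40},
    {"delta_pos": [0,0,10],"yaw": 0,"hand": 40},
    {"delta_pos": [0,0,10],"yaw": 0,"hand": 40},
  ],
)

```text
clock: 6.98
eef_pos: [490.1, 228.1, 226.2]
eef_rot: [3.141, -0.0, 1.579]
wrist_force: [-0.0, -0.4, -1.0]
finger_gap: 51.1
```

Emit:
drive_tool(
  steps=[
    {"delta_pos": [0,0,10],"yaw": 0,"hand": 40},
    {"delta_pos": [0,0,5],"yaw": 0,"hand": 40},
    {"delta_pos": [0,0,0],"yaw": 0,"hand": 40},
    {"delta_pos": [0,0,0],"yaw": 0,"hand": 40},
    {"delta_pos": [0,0,0],"yaw": 0,"hand": 40},
  ],
)

```text
clock: 7.4
eef_pos: [489.9, 228.0, 239.3]
eef_rot: [-3.141, 0.0, 1.579]
wrist_force: [-0.5, -0.7, -1.5]
finger_gap: 51.4
```

Emit:
drive_tool(
  steps=[
    {"delta_pos": [0,0,0],"yaw": 0,"hand": 40},
    {"delta_pos": [0,0,0],"yaw": 0,"hand": 40},
    {"delta_pos": [0,0,0],"yaw": 0,"hand": 40},
    {"delta_pos": [0,0,0],"yaw": 0,"hand": 40},
  ],
)

```text
clock: 7.73
eef_pos: [490.0, 228.1, 239.7]
eef_rot: [-3.141, 0.0, 1.579]
wrist_force: [-0.5, 0.0, -0.6]
finger_gap: 51.2
```

```bash
python3 - <<'E'
from h import *
c=shot('scene','scene5',(265,50,365,180),4.5); s=manip.read_state();print(s['clock'],s['eef_pos'],s['eef_rot'],s['wrist_force'],s['qd'].round(3),s['finger_gap'])
W=cloud(c);f=c['frame'].astype(int);r=(f[...,0]>1.8*f[...,1]+15)&(f[...,0]>1.8*f[...,2]);r[:90]=0;r[150:]=0;r[:,:290]=0;r[:,340:]=0
v,u=np.nonzero(r);p=W[r];k=p[:,2]>200;print(k.sum(),np.percentile(p[k],[2,50,98],axis=0).round(1))
print('neck/liner', [ (v,np.round(W[v,316])) for v in range(105,150,4)])
E
```

```text
7.7833 [490.01103414 228.07106288 239.7343438 ] [-3.14141431e+00  3.60030752e-05  1.57879489e+00] [ 0.26058316 -0.25434511 -1.0330918 ] [ 0.001 -0.001 -0.    -0.001  0.001 -0.001] 51.12941557340683
296 [[467.  200.2 222.2]
 [494.5 210.7 251.9]
 [514.5 241.4 257.2]]
neck/liner [(105, array([286., 539.,  -0.])), (109, array([474., 242., 255.])), (113, array([483., 229., 254.])), (117, array([493., 215., 255.])), (121, array([502., 203., 254.])), (125, array([503., 204., 240.])), (129, array([504., 204., 227.])), (133, array([373., 415.,  -1.])), (137, array([491., 227., 176.])), (141, array([498., 217., 172.])), (145, array([502., 214., 162.])), (149, array([502., 215., 146.]))]
```

View pics/scene5.png

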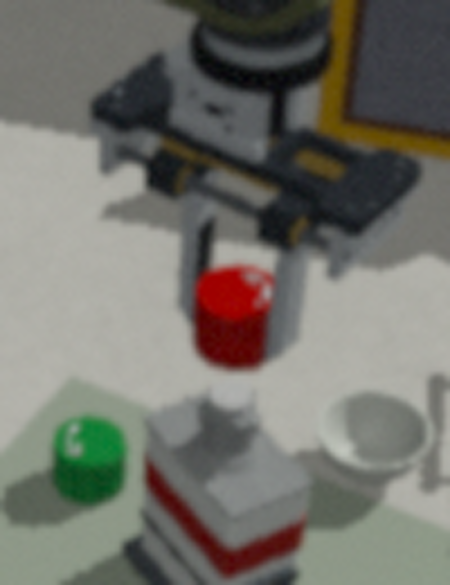

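The cap (top about 255, so rim about 215) is level in the gripper at (232,315) in the crop. The bare neck is directly below at (232,400), about 49 mm down. The arm is still, so I'll hand in.

```bash
python3 -c "
from cell import manip
print(manip.sign_off())"
```

```text
the job is handed in; nothing more can be done
None
```

The red cap is off the thinner tin, and I handed the job in with the gripper still holding the cap above the tin's mouth. The sign-off gives no verdict.

- **Opening:** I gripped the cap across its diameter at 45 N and pressed it down about 5 mm, with the wrist reading about 10 N upward. I then turned it about 65° anticlockwise with almost no torque, and it lifted freely, with only its own weight (about 1 N) on the wrist.
- **Final checks:** The depth image puts the cap's rim about 49 mm above the mouth. The cap is centred over the neck to about 2 mm, which is the camera calibration limit, and it looks level. The arm was still, the finger opening steady at 51 mm, and the clock read 7.8 s.
- **Rest of the bench:** No check failed. The arm passed well clear of the blue-capped tin and the loose items. I saw no unexpected wrist force on the way, but I did not take a fresh overview picture to check each loose item's position.

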